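# Show the label on a frame's back to the bench camera with the post mirror

## Robot

A 6-joint arm with a two-finger parallel gripper is mounted at the origin on the work surface. World frame = base frame: x ahead of the robot, y to its left, z up, the work surface at z = 0. Lengths are in mm, angles in rad, forces in N, time in s.
With the tool pointing down it reaches from about 350 to 775 mm from the base axis. Payload 7.3 kg.
Tool frame: the origin (TCP) lies at the very end of the fingers, on their centre line; the grasp point (between the pads) lies 19 mm behind it; x points along the fingers, z is the direction in which the jaws open and shut, and the axes are right-handed (so a half turn about x gives the same grasp; the last joint's range is limited). The gripper opens to 92 mm and grips with 3 to 60 N. Pads are 19 mm wide; open, the fingers measure 130 mm over their backs; the gripper's body (75 mm by 190 mm) begins 47 mm behind the grasp point.
Start: joints at [1.051, 0.342, 1.524, -0, 1.275, -0.146], TCP at [191.694, 488.772, 226.741] pointing down, gripper open.
Joint ranges: [-2.53, 2.53], [-0.77, 2.02], [0.04, 2.7], [-1, 4.14], [0.28, 2.66], [-3.11, 3.11]. Speed limits (rad/s): [2.57, 2.57, 3.14, 3.14, 3.14, 3.14].

## Interface

Orientations are given as [roll, pitch, yaw] about the fixed x, y, z axes, in that order (R = Rz(yaw) Ry(pitch) Rx(roll)).
In Python, from plant import * gives the robot as it stands.
- The arm moves only by the tool carry_out, never from a script. Its argument "rows" is a list of rows, each a list of 4 numbers: the shift along the world's x, y, z in mm, then the turn about the world's z in degrees. In form: [[x, y, z, twist], ...]. A call has 1 to 20 rows; each row is the pose to reach, as a shift and turn from the pose measured when the call began; what a row does not reach only later rows make up. A row lasts 1/12 s, in which the tool goes at most 41.7 mm and 7.16 degrees, less where a joint would pass 70% of its speed; a pose out of reach is approached as far as the arm can. A call with a gripper value outside its range is refused whole. "hand" is the finger opening in mm, from 0 to 91.8, set as the call begins (left out, the last holds). The fingers move at their own pace and stop on an object; the grip force is fixed at half the most. Time passes only in rows, so rows that repeat a pose let the fingers close. It gives the time, the measured TCP pose, the force and the opening at its end, in the units of the state.
- get_obs(): the state, without advancing time (a new reading comes with each control period).
- capture(name): name is "scene" or "top" or "wrist"; returns the picture (384x512x3 uint8, red, green, blue); there is no depth.
- camera_info(name): a dict with "camera_matrix" (3x3 intrinsics, pixels), "dist" ([k1, k2, p1, p2, k3] as OpenCV has them; the pictures are not rectified), "pose" (4x4, takes a point from camera to world coordinates); the wrist camera has in their place "mount" (4x4, takes a point from camera to tool coordinates, whose origin is the TCP and whose axes are the tool frame's). Camera axes: x right, y down, z forward; pixel columns grow to the right and rows downward; lengths in mm; the calibration is good to about 2 mm. A picture is of the moment at which its call begins: read the wrist's pose just before it. camera_info takes no time and is no camera call.
- close_job(): hands the job in, once; it reports no verdict.
The state is a dict: "time": time; "joint_positions": joint angles; "dq": joint speeds; "tau": joint torques, N m; "tool_pos": TCP position; "tcp_rot": TCP orientation; "contact_force": force on the tool from outside, world axes, zero at the start; "moment": the same for the moment, N m; "grip_width": finger opening in mm.
Only numpy, scipy, OpenCV 4.12 (cv2) and the standard library are available. Lean on these libraries where they do the work, as an engineer would, in place of code of your own. Each camera call takes 0.05 s, during which the arm holds its last target. There are 200 camera calls.

## Task

Set the loose inspection mirror down over the upright pin of the post behind the standing picture frame, fully down on the post's shoulder, and turn it until the round label on the frame's back shows in the middle of the mirror as seen from the bench camera's lens. The sleeve turns loosely on its pin, so finish while still gripping the mirror, keeping it quite still at that angle for the picture. Do not bump the camera or the frame, and leave the other things on the bench where they are.

Things in the scene. Friction and masses are not known exactly. Their poses are not given: they have to be found in the camera images.
- mirror: loose inspection mirror, 0.22 kg, standing upright: aluminium sleeve 27 mm across, 80 mm tall, with a 48 mm foot flange 6 mm thick and a 16 mm bore, open below, 50 mm deep; beside it the upright mirror, 66 mm wide, from 8 to 70 mm up. Origin: centre of the underside, on the bore's axis. x: level, straight out of the reflecting face, which lies 19 mm from the axis; z: up along the bore
- tab (a point): middle of the flat-sided, ribbed finger tab on top of the mirror's sleeve, 98 mm straight above the mirror's origin: 14 mm thick (along the mirror's x), 32 mm wide (along y), reaching from 80 to 115 mm above the underside. The place to grip
- mirror_centre (a point): middle of the reflecting face, 19.5 mm along x and 38 mm up from the mirror's origin; the same axes
- station: fixed white base board, 10 mm thick, with the post and the framed picture in its rests. Origin: on the post's vertical axis at bench level. The post: a dark steel column 48 mm across with a flat shoulder 50 mm above the bench; from it a bright pin 13 mm across rises 38 mm, its top 10 mm tapered to 5 mm. The mirror is fully down when its underside lies on the shoulder
- post_top (a point): centre of the top of the post's pin, 88 mm above the bench
- frame: framed picture standing upright in the rests, fixed, 200 mm wide, 140 mm tall, 20 mm thick, its top 158 mm above the bench. Origin: centre of its underside. x: level, out of its brown back, towards the post's side; y along its width
- label (a point): centre of the plain round white paper label, 32 mm across, on the frame's back; 88 mm above the bench, which is the height of the mirror's middle when the mirror is down on the post; 138 mm from the post's axis
- camera: bench camera, fixed: a 42 mm square aluminium box with a black lens, on a short column on an arm that leads from the post's foot; its top is 110 mm above the bench. Origin: on the post's axis at bench level; x: level, from the post's axis to the camera, which looks back along it at the post
- lens (a point): centre of the camera's front glass, 240 mm from the post's axis, 88 mm above the bench
- parts_bin: bystander: small open yellow bin of screws, 130 x 100 x 60 mm, loose. Origin: centre of its underside
- tape_roll: bystander: roll of paper tape lying flat, 96 mm across, 36 mm high, loose. Origin: centre of its underside
- corner_sample: bystander: L-shaped sample corner of dark wooden moulding, arms 100 mm long and 30 mm wide, 20 mm high, loose. Origin: at its corner, on the underside
- screwdriver: bystander: screwdriver lying on the bench, loose. Origin: on its underside

How it is judged:
By the outcome, as a careful person would: the job done as asked, in the order asked, and still so for the second after the job is handed in, while the arm keeps its last pose, push and grip.
It also fails if it takes over 48 s, if anything falls off the work surface, if the arm or the gripper's body presses on something with over 40 N, if the wrist force passes 120 N, or if a joint passes its speed limit or range.

## Working session

There is one attempt and no reset: what is moved stays moved. The work goes in short steps, Python scripts to look and compute and a tool call to move; the robot and the scene stay as the last step left them, time stands still between calls to the robot, and variables do not carry over. Pictures are saved under pics/ and viewed, about 8 in all and at most 12, crops included, and the job is handed in when it is done.

Besides the shell and the picture viewer there is one more tool, called after "Request:" as name([rows], argument=value, ...), one row to a line, values as JSON. carry_out: Moves the arm, as the interface text tells. Its arguments: {"type":"object","properties":{"rows":{"type":"array"},"hand":{"type":"number"}},"required":["rows"]}

```bash
mkdir -p pics; python3 - <<'E'
from plant import *
import cv2,numpy as np
o=get_obs();print({k:np.round(v,3) for k,v in o.items()})
for n in("scene","top","wrist"):
    im=capture(n);cv2.imwrite(f"pics/{n}0.png",im[:,:,::-1])
    ci=camera_info(n);print(n,{k:np.round(v,3).tolist() for k,v in ci.items()})
E
```

```text
{'time': np.float64(0.0), 'joint_positions': array([ 1.051,  0.343,  1.525, -0.   ,  1.275, -0.146]), 'dq': array([ 0.001,  0.002,  0.001,  0.002,  0.001, -0.001]), 'tau': array([-1.0000e-03, -4.3124e+01, -2.4422e+01,  7.2000e-02,  5.6000e-02,
       -0.0000e+00]), 'tool_pos': array([191.455, 488.377, 226.022]), 'tcp_rot': array([ 3.02 ,  1.569, -2.066]), 'contact_force': array([-0.727, -0.362, -0.607]), 'moment': array([-0.01 ,  0.073, -0.02 ]), 'grip_width': np.float64(91.694)}
scene {'camera_matrix': [[450.726, 0.0, 252.303], [0.0, 450.726, 195.344], [0.0, 0.0, 1.0]], 'dist': [-0.158, 0.0, 0.0, 0.0, 0.0], 'pose': [[-0.492, 0.671, -0.555, 1488.945], [0.871, 0.39, -0.3, 593.389], [0.015, -0.631, -0.776, 1378.284], [0.0, 0.0, 0.0, 1.0]]}
top {'camera_matrix': [[377.563, 0.0, 258.947], [0.0, 377.563, 198.529], [0.0, 0.0, 1.0]], 'dist': [-0.113, 0.0, 0.0, 0.0, 0.0], 'pose': [[-0.026, -0.995, 0.099, 489.61], [-1.0, 0.027, 0.003, 98.29], [-0.006, -0.099, -0.995, 1146.805], [0.0, 0.0, 0.0, 1.0]]}
wrist {'camera_matrix': [[313.809, 0.0, 253.668], [0.0, 313.809, 191.678], [0.0, 0.0, 1.0]], 'dist': [-0.072, 0.0, 0.0, 0.0, 0.0], 'mount': [[0.002, -0.305, 0.952, -157.322], [0.0, -0.952, -0.305, 83.325], [1.0, 0.001, -0.001, -0.201], [0.0, 0.0, 0.0, 1.0]]}
```

View pics/top0.png

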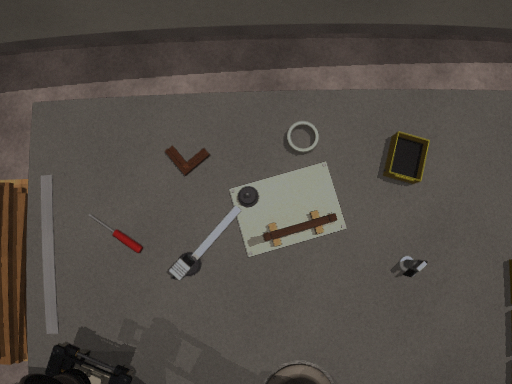

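View pics/scene0.png

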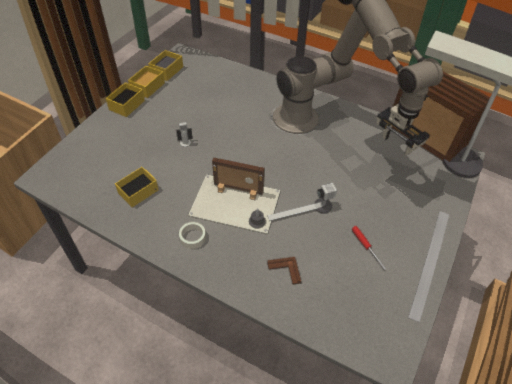

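The top view shows the post at about (248,196), the frame from (264,237) to (336,217), the bench camera at about (181,267), and the mirror at about (410,266). The scene view agrees with that. I'll crop in for finer pixels.

```bash
cat > h.py <<'E'
from plant import *
import cv2,numpy as np
from scipy.spatial.transform import Rotation as R
def cam(n,obs=None):
    ci=camera_info(n);K=np.array(ci["camera_matrix"]);d=np.array(ci["dist"],float)
    if n=="wrist":
        T=np.eye(4);T[:3,:3]=R.from_euler('xyz',obs["tcp_rot"]).as_matrix();T[:3,3]=obs["tool_pos"]
        return K,d,T@np.array(ci["mount"])
    return K,d,np.array(ci["pose"])
def ray(c,uv):
    K,d,T=c;p=cv2.undistortPoints(np.array([[uv]],float),K,d)[0,0]
    return T[:3,3],T[:3,:3]@np.array([*p,1])
def at(c,uv,z):
    o,v=ray(c,uv);return o+v*(z-o[2])/v[2]
def proj(c,P):
    K,d,T=c;Ti=np.linalg.inv(T)
    return cv2.projectPoints(np.array(P,float).reshape(-1,3),cv2.Rodrigues(Ti[:3,:3])[0],Ti[:3,3],K,d)[0][:,0]
E
python3 - <<'E'
from h import *
im=cv2.imread("pics/top0.png")
a=cv2.resize(im[180:285,160:350],None,fx=4,fy=4,interpolation=cv2.INTER_CUBIC)
b=cv2.resize(im[240:290,380:440],None,fx=8,fy=8,interpolation=cv2.INTER_CUBIC)[:,:]
b=cv2.resize(b,(200,167))
b=cv2.resize(im[240:290,380:440],(210,175),interpolation=cv2.INTER_CUBIC)
cv=np.zeros((600,760,3),np.uint8);cv[:420]=np.clip(a*1.4,0,255);cv[420:595,:210]=np.clip(b*1.5,0,255)
s=cv2.imread("pics/scene0.png")[115:155,165:205];cv[420:600,220:400]=np.clip(cv2.resize(s,(180,180),interpolation=cv2.INTER_CUBIC)*1.3,0,255)
cv2.imwrite("pics/crop1.png",cv)
c=cam("top")
for n,uv,z in(("post",(248,194),88),("f1",(264,237),158),("f2",(336,217),158),("cam",(181,266),110),("mir",(406,262),80)):print(n,at(c,uv,z).round(0))
E
```

```text
post [608. 132.  88.]
f1 [487.  91. 158.]
f2 [ 534. -100.  158.]
cam [413. 320. 110.]
mir [ 403. -312.   80.]
```

View pics/crop1.png

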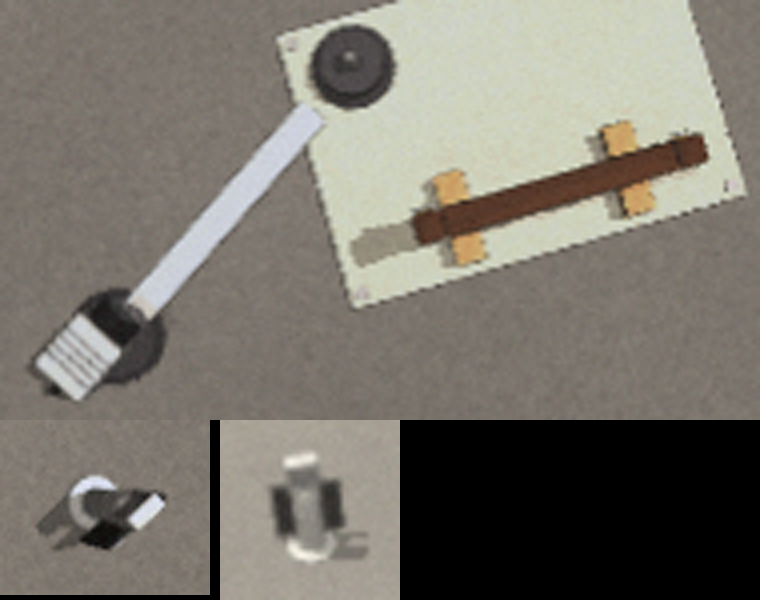

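```bash
python3 - <<'E'
from h import *
im=cv2.imread("pics/scene0.png")
a=cv2.resize(im[145:235,185:345],None,fx=5,fy=5,interpolation=cv2.INTER_CUBIC)
cv2.imwrite("pics/crop2.png",np.clip(a*1.3,0,255).astype(np.uint8))
c=cam("top");q=lambda u,v:(160+u/4,180+v/4)
P=at(c,q(353,66),50);P2=at(c,q(349,58),88);print("post",P.round(1),P2.round(1))
A=at(c,q(428,226),158);B=at(c,q(692,150),158);print("frame ends",A.round(),B.round(),np.linalg.norm(A-B))
print("arm dir",at(c,q(313,118),15).round(),at(c,q(145,310),15).round())
print("cam box top",at(c,q(80,357),110).round())
m=lambda u,v:(380+u/3.5,240+(v-420)/3.5)
print("mir flange",at(c,m(93,497),3).round(),"tab",at(c,m(147,512),115).round())
s=cam("scene");print("scene mirror base",at(s,(165+310/4.5-220/4.5,115+(548-420)/4.5),0).round(),"post pin",at(s,(258,212),88).round())
o=get_obs();C=cam("wrist",o)[2];print("R",R.from_euler('xyz',o["tcp_rot"]).as_matrix().round(2).tolist());print("wrist cam pos",C[:3,3].round(),"look",C[:3,2].round(2),"right",C[:3,0].round(2))
E
```

```text
post [605.3 133.   50. ] [607.1 134.5  88. ]
frame ends [488.  83. 158.] [533. -92. 158.] 180.47734643917042
arm dir [571. 165.  15.] [430. 294.  15.]
cam box top [404. 323. 110.]
mir flange [ 397. -343.    3.] tab [ 392. -344.  115.]
scene mirror base [ 396. -338.    0.] post pin [622. 149.  88.]
R [[-0.0, -0.93, 0.37], [-0.0, 0.37, 0.93], [-1.0, 0.0, -0.0]]
wrist cam pos [114. 519. 384.] look [ 0.28 -0.11 -0.95] right [ 0.36  0.93 -0.  ]
```

View pics/crop2.png

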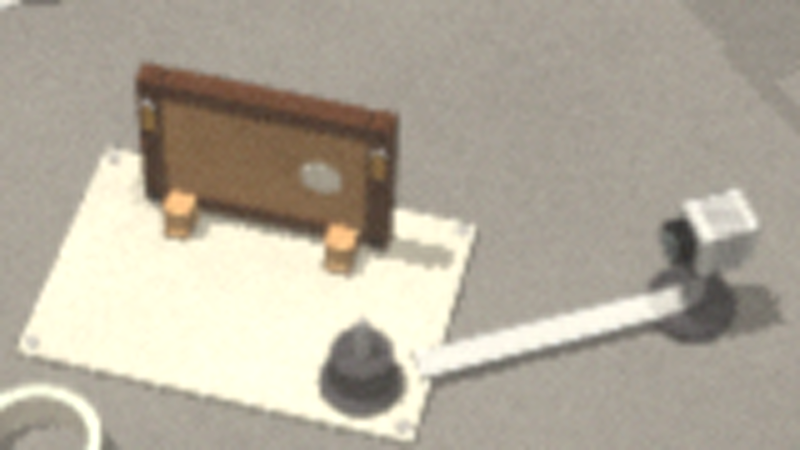

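The scene crop shows the label at crop (321,177), the pin tip at (362,322), the lens at (673,240), and the camera top at (722,215). I'll triangulate from these while the arm flies over the station.

```bash
python3 - <<'E'
from h import *
s=cam("scene");q=lambda u,v:(185+(u+.5)/5-.5,145+(v+.5)/5-.5)
Pn=at(s,q(362,322),88);L=at(s,q(321,177),88);E=at(s,q(672,241),88);bx=at(s,q(722,212),110)
print("pin",Pn.round(),"label",L.round(),"lens",E.round(),"boxtop",bx.round())
print("d",np.linalg.norm(L-Pn),np.linalg.norm(E-Pn))
d=E-Pn;print("cam yaw",np.degrees(np.arctan2(d[1],d[0])));d=L-Pn;print("label yaw",np.degrees(np.arctan2(d[1],d[0])))
# candidate wrist view: at TCP pos with twist
o=get_obs()
for tw in(0,90,180,-90,-120,-150):
  for tp in((640,60,260),(600,100,260),(650,0,260)):
    o2=dict(o);Rr=R.from_euler('z',tw,degrees=True)*R.from_euler('xyz',o["tcp_rot"]);o2["tcp_rot"]=Rr.as_euler('xyz');o2["tool_pos"]=np.array(tp)
    c=cam("wrist",o2);print(tw,tp,c[2][:3,3].round(),proj(c,[Pn,L,E,[400,-340,98]]).round().tolist())
E
```

```text
pin [612. 139.  88.] label [507.  45.  88.] lens [430. 303.  88.] boxtop [403. 329. 110.]
d 141.440919927649 244.9085122108449
cam yaw 138.1543370055368
label yaw -138.19597154986326
0 (640, 60, 260) [562.  90. 417.] [[316.0, 121.0], [191.0, 55.0], [418.0, -128.0], [-137.0, 113.0]]
0 (600, 100, 260) [522. 130. 417.] [[293.0, 169.0], [172.0, 109.0], [392.0, -71.0], [-139.0, 157.0]]
0 (650, 0, 260) [572.  30. 417.] [[369.0, 90.0], [244.0, 20.0], [469.0, -151.0], [-113.0, 82.0]]
90 (640, 60, 260) [610. -18. 417.] [[302.0, 226.0], [369.0, 114.0], [476.0, 286.0], [328.0, -239.0]]
90 (600, 100, 260) [570.  22. 417.] [[257.0, 208.0], [321.0, 90.0], [442.0, 272.0], [277.0, -223.0]]
90 (650, 0, 260) [620. -78. 417.] [[326.0, 266.0], [393.0, 163.0], [488.0, 318.0], [371.0, -242.0]]
180 (640, 60, 260) [718.  30. 417.] [[198.0, 219.0], [306.0, 268.0], [148.0, 369.0], [613.0, 235.0]]
180 (600, 100, 260) [678.  70. 417.] [[217.0, 175.0], [328.0, 229.0], [160.0, 341.0], [638.0, 197.0]]
180 (650, 0, 260) [728. -30. 417.] [[156.0, 243.0], [263.0, 290.0], [116.0, 384.0], [574.0, 259.0]]
-90 (640, 60, 
[... 191 characters left out ...]
650, 0, 260) [680.  78. 417.] [[167.0, 58.0], [119.0, 181.0], [-54.0, -17.0], [183.0, 434.0]]
-120 (640, 60, 260) [705. 112. 417.] [[179.0, 147.0], [195.0, 264.0], [-20.0, 184.0], [358.0, 445.0]]
-120 (600, 100, 260) [665. 152. 417.] [[232.0, 141.0], [241.0, 260.0], [22.0, 178.0], [393.0, 441.0]]
-120 (650, 0, 260) [715.  52. 417.] [[127.0, 119.0], [148.0, 242.0], [-65.0, 160.0], [326.0, 434.0]]
-150 (640, 60, 260) [722.  72. 417.] [[179.0, 186.0], [250.0, 279.0], [47.0, 300.0], [501.0, 374.0]]
-150 (600, 100, 260) [682. 112. 417.] [[220.0, 156.0], [288.0, 255.0], [74.0, 279.0], [536.0, 354.0]]
-150 (650, 0, 260) [732.  12. 417.] [[125.0, 187.0], [200.0, 279.0], [5.0, 299.0], [463.0, 377.0]]
```

Request:
carry_out([
  [450, -430, 40, -130],
  [450, -430, 40, -130],
  [450, -430, 40, -130],
  [450, -430, 40, -130],
  [450, -430, 40, -130],
  [450, -430, 40, -130],
  [450, -430, 40, -130],
  [450, -430, 40, -130],
  [450, -430, 40, -130],
  [450, -430, 40, -130],
  [450, -430, 40, -130],
  [450, -430, 40, -130],
  [450, -430, 40, -130],
  [450, -430, 40, -130],
  [450, -430, 40, -130],
  [450, -430, 40, -130],
  [450, -430, 40, -130],
  [450, -430, 40, -130],
  [450, -430, 40, -130],
  [450, -430, 40, -130],
], hand=60)

```text
time: 1.82
tool_pos: [641.4, 58.5, 265.8]
tcp_rot: [-2.821, 1.569, 2.393]
contact_force: [-0.8, -0.4, 0.0]
grip_width: 59.5
```

Request:
carry_out([
  [0, 0, 0, 0],
  [0, 0, 0, 0],
  [0, 0, 0, 0],
])

```text
time: 2.07
tool_pos: [641.3, 58.6, 265.8]
tcp_rot: [-2.769, 1.569, 2.447]
contact_force: [-0.0, -0.2, -0.6]
grip_width: 59.9
```

```bash
python3 - <<'E'
from h import *
o=get_obs();im=capture("wrist");np.save("o1.npy",o,allow_pickle=True)
print(o["time"],o["tool_pos"].round(1),np.degrees(o["tcp_rot"]).round(1),o["joint_positions"].round(2),np.abs(o["dq"]).max())
cv2.imwrite("pics/w1.png",cv2.resize(im[:,:,::-1],(800,600),interpolation=cv2.INTER_CUBIC))
cv2.imwrite("pics/w1raw.png",im[:,:,::-1])
E
```

```text
2.0667 [641.3  58.6 265.8] [-158.6   89.9  140.2] [-0.03  0.55  1.09  0.    1.51  1.04] 0.010329772110345647
```

View pics/w1.png

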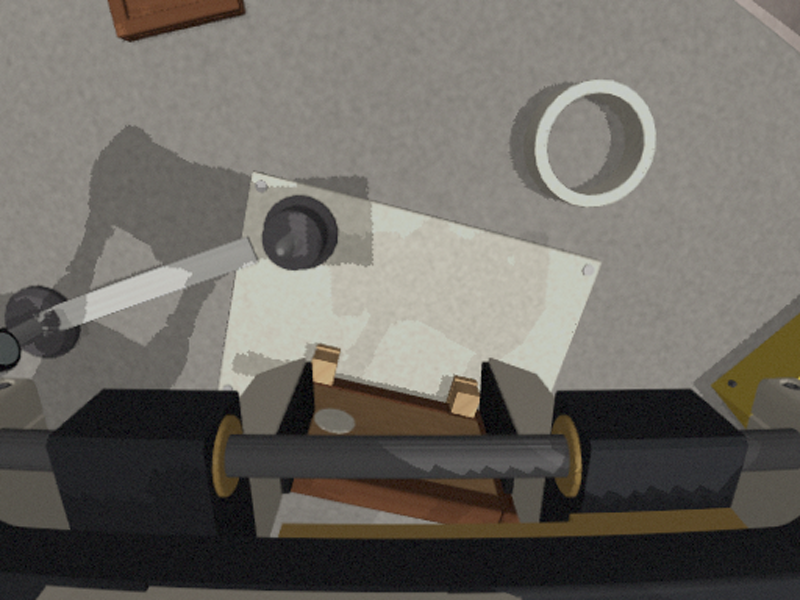

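```bash
python3 - <<'E'
from h import *
o=np.load("o1.npy",allow_pickle=True).item();c=cam("wrist",o)
q=lambda u,v:((u+.5)*.64-.5,(v+.5)*.64-.5)
for n,uv,z in(("pin tip",(281,252),88),("shoulder",(302,232),50),("label",(334,421),88),("lens",(3,350),88),("arm1",(252,250),12),("arm2",(60,312),12),("colbase",(42,321),5)):print(n,at(c,q(*uv),z).round(1))
for n in [(612,139,88),(607,134,88),(607,134,50),(507,45,88)]:print(n,((proj(c,n)[0]+.5)/.64-.5).round())
im=cv2.imread("pics/w1raw.png")[110:300,130:260]
cv2.imwrite("pics/c3.png",np.clip(cv2.resize(im,None,fx=4,fy=3.15*1,interpolation=cv2.INTER_CUBIC).astype(float)*1.6,0,255).astype(np.uint8))
E
```

```text
pin tip [610.9 134.2  88. ]
shoulder [621.3 130.6  50. ]
label [507.7  41.2  88. ]
lens [433.5 297.4  88. ]
arm1 [577.  165.2  12. ]
arm2 [437.3 301.   12. ]
colbase [414.6 318.1   5. ]
(612, 139, 88) [275. 247.]
(607, 134, 88) [279. 257.]
(607, 134, 50) [290. 246.]
(507, 45, 88) [329. 420.]
```

View pics/c3.png

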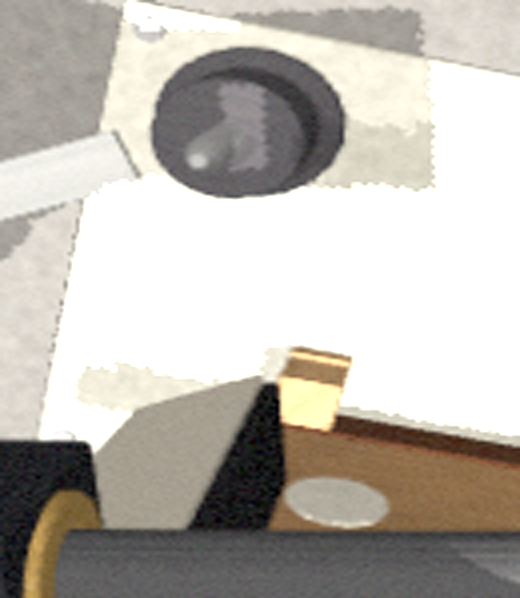

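Independent views agree: pin at about (611,134), label at about (507.7,41) (139 mm from the pin, stated 138), and lens at about 241 mm (stated 240). Now to above the mirror.

Request:
carry_out([
  [-245, -400, -66, 95],
  [-245, -400, -66, 95],
  [-245, -400, -66, 95],
  [-245, -400, -66, 95],
  [-245, -400, -66, 95],
  [-245, -400, -66, 95],
  [-245, -400, -66, 95],
  [-245, -400, -66, 95],
  [-245, -400, -66, 95],
  [-245, -400, -66, 95],
  [-245, -400, -66, 95],
  [-245, -400, -66, 95],
  [-245, -400, -66, 95],
  [-245, -400, -66, 95],
  [-245, -400, -66, 95],
  [-245, -400, -66, 95],
  [-245, -400, -66, 95],
  [-245, -400, -66, 95],
  [-245, -400, -66, 95],
  [-245, -400, -66, 95],
])

```text
time: 3.78
tool_pos: [396.7, -341.0, 200.0]
tcp_rot: [-2.724, 1.569, -2.134]
contact_force: [0.4, 0.5, 0.2]
grip_width: 60.1
```

```bash
python3 - <<'E'
from h import *
o=get_obs();im=capture("wrist");np.save("o2.npy",o,allow_pickle=True)
M=R.from_euler('xyz',o["tcp_rot"]).as_matrix()
print(o["time"],o["tool_pos"].round(1),"jaw yaw",np.degrees(np.arctan2(M[1,2],M[0,2])),o["joint_positions"].round(2),np.abs(o["dq"]).max())
cv2.imwrite("pics/w2raw.png",im[:,:,::-1])
cv2.imwrite("pics/w2.png",np.clip(cv2.resize(im[:,:,::-1],(800,600),interpolation=cv2.INTER_CUBIC)*1.2,0,255))
c=cam("wrist",o);print(((proj(c,[[397,-343,0],[397,-343,80],[397,-343,115],o["tool_pos"]])+.5)/.64-.5).round().tolist())
E
```

```text
3.7833 [ 396.7 -341.   200. ] jaw yaw 33.79428982932819 [-0.86  0.36  1.57 -0.    1.21 -1.44] 0.0037197989648902327
[[397.0, 262.0], [397.0, 293.0], [396.0, 313.0], [398.0, 386.0]][ WARN:0@1.111] global loadsave.cpp:1063 imwrite_ Unsupported depth image for selected encoder is fallbacked to CV_8U.
```

View pics/w2.png

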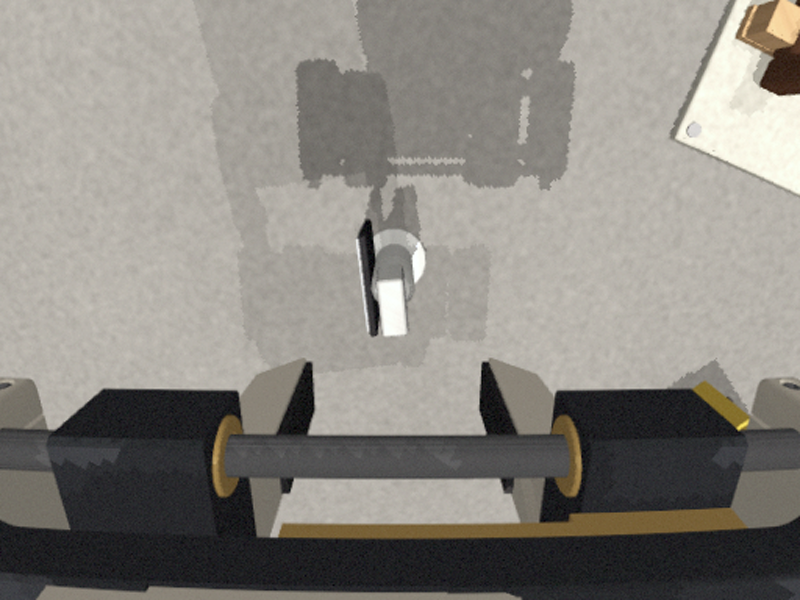

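The tab top is clear, with corners at about (379,281), (403,280), (407,334) and (383,336); the mirror plate is on its left. Computing the tab pose next.

```bash
python3 - <<'E'
from h import *
o=np.load("o2.npy",allow_pickle=True).item();c=cam("wrist",o)
q=lambda u,v:((u+.5)*.64-.5,(v+.5)*.64-.5)
p=np.array([at(c,q(*x),115) for x in((379,281),(403,280),(407,334.5),(383,336))])
m=p.mean(0);print(m.round(1),"shift",(m-o["tool_pos"]).round(1))
w=(p[2]+p[3]-p[0]-p[1])/2;t=(p[1]+p[2]-p[0]-p[3])/2
print("wid",np.linalg.norm(w),np.degrees(np.arctan2(w[1],w[0])),"thick",np.linalg.norm(t),np.degrees(np.arctan2(t[1],t[0])))
E
```

```text
[ 394.3 -342.   115. ] shift [ -2.4  -1.  -85. ]
wid 30.271131627819493 -52.36173924515677 thick 12.555815622324426 37.04767118269222
```

Request:
carry_out([
  [-2.4, -1, -25, 3.7],
  [-2.4, -1, -50, 3.7],
  [-2.4, -1, -70, 3.7],
  [-2.4, -1, -85, 3.7],
  [-2.4, -1, -97, 3.7],
  [-2.4, -1, -107, 3.7],
  [-2.4, -1, -113, 3.7],
  [-2.4, -1, -116, 3.7],
  [-2.4, -1, -116, 3.7],
  [-2.4, -1, -116, 3.7],
], hand=60)

```text
time: 4.67
tool_pos: [394.5, -342.3, 84.4]
tcp_rot: [-2.349, 1.569, -1.694]
contact_force: [0.3, -0.3, -0.2]
grip_width: 59.5
```

Request:
carry_out([
  [0, 0, 0, 0],
  [0, 0, 0, 0],
  [0, 0, 0, 0],
  [0, 0, 0, 0],
  [0, 0, 0, 0],
  [0, 0, 0, 0],
  [0, 0, 0, 0],
  [0, 0, 0, 0],
  [0, 0, 0, 0],
  [0, 0, 0, 0],
], hand=0)

```text
time: 5.5
tool_pos: [394.5, -342.3, 84.4]
tcp_rot: [-2.34, 1.569, -1.685]
contact_force: [-0.1, 0.4, 0.9]
grip_width: 14.0
```

Request:
carry_out([
  [0, 0, 20, 0],
  [0, 0, 50, 0],
  [0, 0, 85, 0],
  [0, 0, 120, 0],
  [0, 0, 150, 0],
  [15, 15, 170, 0],
  [40, 40, 175, -2],
  [65, 65, 175, -6],
  [90, 90, 175, -10],
  [115, 115, 175, -14],
  [140, 140, 175, -18],
  [165, 165, 175, -22],
  [190, 190, 175, -26],
  [215, 215, 175, -30],
  [235, 240, 175, -33],
  [240, 275, 175, -36],
  [240, 310, 175, -36.5],
  [237, 345, 175, -36.5],
  [233, 380, 170, -36.5],
  [228, 410, 165, -36.5],
])

```text
time: 7.17
tool_pos: [622.0, 70.1, 248.6]
tcp_rot: [-2.774, 1.568, -2.756]
contact_force: [0.9, 0.1, -3.4]
grip_width: 13.5
```

```bash
python3 - <<'E'
from h import *
o=get_obs()
M=R.from_euler('xyz',o["tcp_rot"]).as_matrix()
print(o["time"],o["tool_pos"].round(1),"jaw yaw",np.degrees(np.arctan2(M[1,2],M[0,2])),o["joint_positions"].round(2),o["grip_width"],o["contact_force"].round(1))
t=np.array([611,134.2])-o["tool_pos"][:2];print("to pin",t.round(1))
E
```

```text
7.1667 [622.   70.1 248.6] jaw yaw 1.038965781747287 [-0.01  0.52  1.18 -0.    1.44 -0.03] 13.47901279683839 [ 0.9  0.1 -3.4]
to pin [-11.   64.1]
```

Request:
carry_out([
  [-3, 15, -5, 0],
  [-6, 35, -15, 0],
  [-9, 52, -27, 0],
  [-11, 62, -38, 0],
  [-11, 64, -46, 0],
  [-11, 64, -51, 0],
  [-11, 64, -54, 0],
  [-11, 64, -54, 0],
  [-11, 64, -54, 0],
])

```text
time: 7.92
tool_pos: [611.4, 133.2, 194.8]
tcp_rot: [-2.642, 1.569, -2.625]
contact_force: [-0.3, -0.0, -2.3]
grip_width: 13.7
```

```bash
python3 - <<'E'
from h import *
o=get_obs();w=capture("wrist");s=capture("scene");t=capture("top");np.save("o3.npy",o,allow_pickle=True)
for n,i in zip("wst",(w,s,t)):cv2.imwrite(f"pics/r3{n}.png",i[:,:,::-1])
M=R.from_euler('xyz',o["tcp_rot"]).as_matrix()
print(o["time"],o["tool_pos"].round(1),"jaw yaw",np.degrees(np.arctan2(M[1,2],M[0,2])),np.abs(o["dq"]).max())
c=cam("wrist",o);x,y,z=o["tool_pos"]
print("wrist proj bottom, sh50, pin",proj(c,[[x,y,z-84.4],[611,134.2,50],[611,134.2,88]]).round(1).tolist())
cs=cam("scene");print("scene",proj(cs,[[x,y,z-84.4],[x,y,z-98.4+98],[611,134.2,88]]).round(1).tolist())
cv=np.zeros((600,800,3),np.uint8)
cv[:,:480]=cv2.resize(w[90:290,170:330,::-1],(480,600),interpolation=cv2.INTER_CUBIC)
u,v=proj(cs,[611,134.2,100])[0].astype(int);print(u,v)
cv[:400,480:]=cv2.resize(s[v-25:v+25,u-20:u+20,::-1],(320,400),interpolation=cv2.INTER_CUBIC)
cv2.imwrite("pics/v3.png",np.clip(cv*1.3,0,255).astype(np.uint8))
E
```

```text
7.9167 [611.4 133.2 194.8] jaw yaw 0.9733354958627968 0.009451631170645652
wrist proj bottom, sh50, pin [[254.3, 197.5], [254.0, 176.8], [253.9, 188.1]]
scene [[255.7, 204.3], [256.2, 189.2], [255.9, 208.2]]
255 206
```

View pics/v3.png

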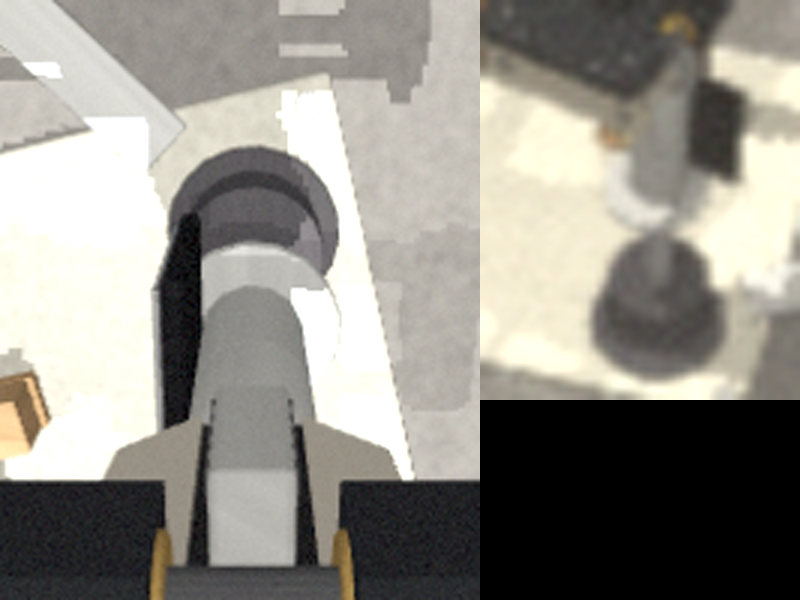

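The wrist view at crop scale shows the flange centred at x≈253 and the shoulder at x≈250–254, both within about 1 mm of prediction. In y they match to about 1–2 mm, well inside the taper's capture range. Lowering.

Request:
carry_out([
  [-0.3, 0.6, -6, 0],
  [-0.3, 0.6, -12, 0],
  [-0.3, 0.6, -17, 0],
  [-0.3, 0.6, -21, 0],
  [-0.3, 0.6, -24, 0],
  [-0.3, 0.6, -27, 0],
  [-0.3, 0.6, -30, 0],
  [-0.3, 0.6, -33, 0],
  [-0.3, 0.6, -36, 0],
  [-0.3, 0.6, -36, 0],
  [-0.3, 0.6, -36, 0],
])

```text
time: 8.98
tool_pos: [611.1, 134.2, 159.1]
tcp_rot: [-2.653, 1.569, -2.635]
contact_force: [0.7, 0.7, -2.6]
grip_width: 13.8
```

Request:
carry_out([
  [0, 0, -3, 0],
  [0, 0, -6, 0],
  [0, 0, -9, 0],
  [0, 0, -12, 0],
  [0, 0, -15, 0],
  [0, 0, -18, 0],
  [0, 0, -20, 0],
  [0, 0, -22, 0],
  [0, 0, -23, 0],
  [0, 0, -23, 0],
  [0, 0, -23, 0],
])

```text
time: 9.9
tool_pos: [611.0, 134.2, 136.1]
tcp_rot: [-2.664, 1.569, -2.646]
contact_force: [-0.4, 0.4, -2.8]
grip_width: 13.6
```

Request:
carry_out([
  [0, 0, -0.6, 0],
  [0, 0, -1.2, 0],
  [0, 0, -1.6, 0],
  [0, 0, -1.8, 0],
  [0, 0, -1.8, 0],
  [0, 0, -1.8, 0],
])

```text
time: 10.4
tool_pos: [611.1, 134.2, 134.5]
tcp_rot: [-2.612, 1.569, -2.595]
contact_force: [-0.2, 0.1, -0.9]
grip_width: 13.9
```

Request:
carry_out([
  [0, 0, -0.4, 0],
  [0, 0, -0.8, 0],
  [0, 0, -0.8, 0],
  [0, 0, -0.8, 0],
  [0, 0, -0.8, 0],
])

```text
time: 10.82
tool_pos: [611.2, 134.2, 134.5]
tcp_rot: [-2.255, 1.57, -2.238]
contact_force: [-2.9, 0.2, 6.5]
grip_width: 13.8
```

```bash
python3 - <<'E'
from h import *
o=get_obs();w=capture("wrist");s=capture("scene");t=capture("top");np.save("o4.npy",o,allow_pickle=True)
for n,i in zip("wst",(w,s,t)):cv2.imwrite(f"pics/r4{n}.png",i[:,:,::-1])
M=R.from_euler('xyz',o["tcp_rot"]).as_matrix()
print(o["time"],o["tool_pos"].round(2),"jaw yaw",np.degrees(np.arctan2(M[1,2],M[0,2])),np.abs(o["dq"]).max(),o["contact_force"].round(1),o["moment"].round(2))
P=np.array([611.1,134.2]);cy=np.radians(137.2);E=P+240*np.array([np.cos(cy),np.sin(cy)])
ly=np.radians(-138.05);L=P+138*np.array([np.cos(ly),np.sin(ly)]);y=np.pi
for _ in range(9):
    m=P+19.5*np.array([np.cos(y),np.sin(y)]);a=(E-m)/np.linalg.norm(E-m);b=(L-m)/np.linalg.norm(L-m);y=np.arctan2(*(a+b)[::-1])
print("target yaw",np.degrees(y)%360,"inc",np.degrees(np.arccos(a@b))/2)
cv=np.zeros((600,800,3),np.uint8)
cv[:,:480]=cv2.resize(w[90:290,170:330,::-1],(480,600),interpolation=cv2.INTER_CUBIC)
cs=cam("scene");u,v=proj(cs,[611,134.2,100])[0].astype(int)
cv[:400,480:]=cv2.resize(s[v-25:v+25,u-20:u+20,::-1],(320,400),interpolation=cv2.INTER_CUBIC)
cv2.imwrite("pics/v4.png",np.clip(cv*1.3,0,255).astype(np.uint8))
E
```

```text
10.8167 [611.18 134.25 134.47] jaw yaw 0.9949247820614868 0.002667368934945529 [-2.9  0.2  6.5] [-0.13  0.68 -0.04]
target yaw 180.83852430392724 inc 47.047843571705485
```

View pics/v4.png

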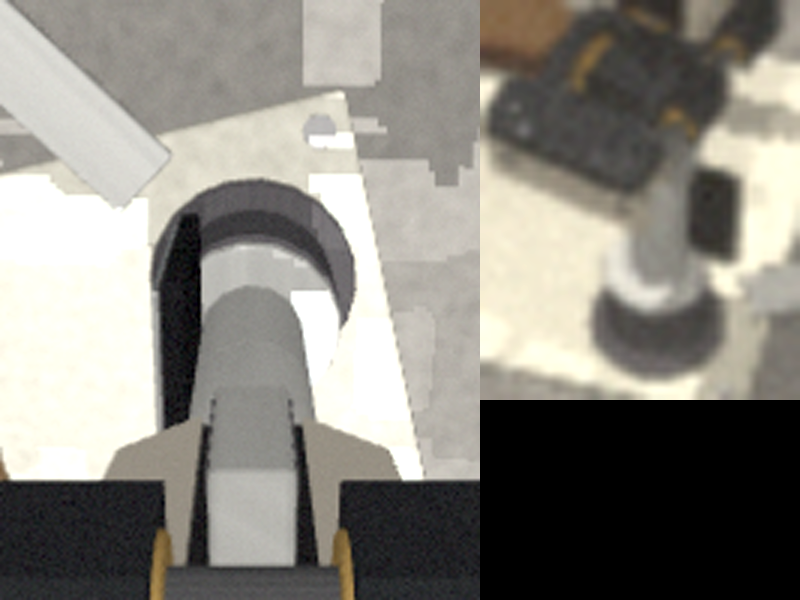

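Seated: +6.5 N at the expected height (84.4 + 50), and the flange rests on the column in both views. I'll refine the bench camera's direction from the straight arm edges.

```bash
python3 - <<'E'
from h import *
P=np.array([611.1,134.2])
for f,n,of in(("w1raw","wrist","o1"),("r3w","wrist","o3"),("r4w","wrist","o4"),("top0","top",0),("r4t","top",0),("scene0","scene",0)):
    c=cam(n,np.load(of+".npy",allow_pickle=True).item() if of else None)
    g=cv2.imread(f"pics/{f}.png",0)
    for s in cv2.createLineSegmentDetector().detect(g)[0][:,0]:
        a=at(c,s[:2],12)[:2];b=at(c,s[2:],12)[:2];d=b-a;l=np.linalg.norm(d)
        if d[1]<0:d=-d
        y=np.degrees(np.arctan2(d[1],d[0]));k=(P-a)@np.array([-d[1],d[0]])/l
        m=(a+b)/2
        if l>50 and 128<y<146 and abs(k)<35 and 400<m[0]<600 and 150<m[1]<320:print(f,"len %.0f yaw %.2f off %.1f"%(l,y,k))
E
```

```text
w1raw len 174 yaw 137.40 off -10.6
w1raw len 206 yaw 137.19 off 12.6
r3w len 190 yaw 137.22 off 12.0
r3w len 88 yaw 137.14 off -11.8
r4w len 169 yaw 137.19 off 11.9
r4w len 83 yaw 137.30 off -11.5
top0 len 196 yaw 137.51 off -9.4
top0 len 204 yaw 137.11 off 12.0
r4t len 56 yaw 137.54 off -9.4
r4t len 74 yaw 136.92 off 11.5
scene0 len 206 yaw 136.87 off 10.2
scene0 len 188 yaw 137.22 off -12.2
scene0 len 163 yaw 137.22 off 25.6
```

Target yaw is 180.84° and the mirror normal is at 180.99°, so no further turn is needed. The arm is still and gripping. Handing in.

```bash
python3 - <<'E'
from h import *
o=get_obs();M=R.from_euler('xyz',o["tcp_rot"]).as_matrix()
print(o["time"],o["tool_pos"].round(2),np.degrees(np.arctan2(M[1,2],M[0,2])),o["contact_force"].round(1),o["grip_width"],np.abs(o["dq"]).max())
print(close_job())
E
```

```text
10.9667 [611.15 134.27 134.44] 0.997240445802585 [-2.3  0.2  5.7] 13.534788140890337 0.0009468187898117896
the job is handed in; nothing more can be done
None
```

I set the mirror down over the post's pin, fully onto the shoulder, turned it to face between the lens and the label, and handed the job in at about 11 s, still gripping.

- **Seating:** the arm stopped 50 mm above its grasp height, with the post pushing back about 6 N. The wrist and scene views both showed the flange resting on the column. A small sideways force of about 2–3 N remained.
- **Angle:** the mirror's normal is at 181.0°, taking it as square to the jaws. The computed target is 180.8°.
    - The camera's direction, 137.2°, came from the straight arm's edges; the line fits from all three cameras agreed to within about 0.4°.
    - The label's direction from the post, about -138°, agreed to about 0.2° between the wrist and scene views. The wrist view put it 139 mm from the post (stated 138) and the scene view 141 mm.
- **Stillness:** joint speeds were about 0.001 rad/s at hand-in.
- **Not checked directly:** no camera could see the reflection, so the aim rests on geometry. I did not re-measure the other items on the bench; the carry path stayed clear of them and no unexpected force showed at the readings between moves.

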